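# Clip the dry tub lid into the lid rack

## Task

The flat tub lid standing in the wire dish drainer is dry: put it away in the empty wide slot of the steel lid rack, lower long edge first, ridged face up as it stands now. Set it down the slope into the mouths of the two spring leaves, then press on its upper edge, firmly but without ramming it, until both leaves have clicked shut behind its rim and the whole lower edge sits on the slot floor. Leave the tub, jar, plate and spoon where they are.

Things in the scene. Friction and masses are not known exactly. Their poses are not given: they have to be found in the camera images.
- lid: Loose white plastic tub lid, about 75 g: a panel 150 x 105 mm with a raised rim all round. Stands on a long edge in the drainer, leaning 18 deg from vertical, top towards the robot. Origin: middle of the lower edge, mid-thickness of the rim. z up the lid (0 to 105 mm), y along it (-75 to 75), x through the thickness to the ridged face, which looks up and away from the robot.
- top_edge (a point): Point on the lid: middle of its upper long edge (lid frame 0, 0, 105 mm). Pinch it here, across the rim. Flat underside: plane x = -4 mm. The middle web is 4 mm thick (x -4 to 0); the rim is 8 mm thick (x -4 to +4) and 10 mm wide.
- foot_l (a point): Point on the lid's lower edge, 70 mm from its middle (lid frame 0, +70, 0 mm).
- foot_r (a point): Point on the lid's lower edge, 70 mm from its middle (lid frame 0, -70, 0 mm).
- slot: The empty wide slot of the rack. Origin: middle of its floor, where a seated lid's origin comes to lie, all axes agreeing. z up out of the slot, leaning 27 deg from vertical towards the rack's front; y along the slot; x square to the slope, up and away. A wire hoop below, legs at y = +-60 mm, carries the lid's underside at x = -4 mm.
- hoop_bar (a point): Middle of the hoop's cross bar, 5 mm wire, 120 mm long (slot frame -10.5, 0, 100 mm). The hoop's legs run straight at x = -4 mm up to z = 70 mm, then lean away to this bar. A seated lid's upper edge stands only 5 mm above it, 4 mm in front: no finger fits between, so the last 10 to 20 mm cannot be done with fingers on both faces of the lid; it must be pressed on its edge.
- mouth (a point): Point on the slot's mid-line at the upper ends of the spring leaves (slot frame 0, 0, 39 mm). The two leaves flare open to x = +12 mm here, on the upper side. Side wires keep the lid within 5 mm sideways; they flare outward from z = 22 to 42 mm.
- nose_l (a point): Nose of one spring leaf (slot frame 0, +45, 13 mm): a sprung steel strip 24 mm wide along y, on the slot's upper side. Its rounded nose rests at x = 0, so the 8 mm rim must wedge it 4 mm open; it then shuts behind the 10 mm wide rim as the lid reaches the floor.
- nose_r (a point): Nose of the other, like leaf (slot frame 0, -45, 13 mm). Each leaf gives way at about 4 to 6 N of push along -z, both together at 8 to 12 N, then the lid snaps down onto the hard floor. A lid merely laid in the mouths stops 15 to 23 mm above the floor. Let go there, it stays; pressing one end hard rocks the other end up.
- rack: Steel lid rack, fixed on the cart. Base sheet 165 x 200 mm; origin on the table under the empty slot's floor, which is 70 mm up; x from its front (robot side) to its back. 72 mm behind the empty slot a narrower slot already holds a smaller lid, 106 x 60 mm, top edge about 125 mm above the table.
- drainer: Dark steel wire dish drainer on a low grey tray, 170 x 220 mm, fixed; origin under its middle, x from robot side to back. The lid stands in the middle row, lower edge 28 mm above the table, against two 5 mm wires (45 mm either side of the middle, 60 mm up its underside); 34 mm wires stand 6 mm clear of its ridged face. It lifts out along its own slope.
- tub: Closed food tub with clip-on lid, 116 x 161 x 76 mm, bystander. Origin under its middle.
- jar: Small glass jar with twist cap, diameter 62, height 85 mm, bystander. Origin under its middle.
- plate: Blue ceramic plate, diameter 210, height 20 mm, bystander. Origin under its middle.
- spoon: Aluminium spoon, 170 mm long, lying flat along its x, bystander. Origin at its middle, on the table.
Things that resemble listed ones, but are neither listed nor needed, are in the scene too. Of the things shaped like the lid, the white one is meant.

How it is judged:
At the end, for the whole second after the job is handed in: The lid is home in the wide slot: both ends of its lower edge within 2 mm of the slot floor (so both leaves have closed behind the rim), within 3 mm of its plane and 8 mm sideways, lying in the slot's slope within 4 degrees, right way up, at rest and let go (z of foot_l in the frame of slot between -0.002 and 0.002 m and z of foot_r in the frame of slot between -0.002 and 0.002 m and x of lid in the frame of slot between -0.003 and 0.003 m and y of lid in the frame of slot between -0.008 and 0.008 m and angle between the x axis of lid and the x axis of slot, either way round below 0.07 rad and z of top_edge in the frame of slot above 0.09 m and linear speed of lid below 0.01 m/s); the robot touches nothing.
It fails at once if the lid was rammed into the rack (more than 80 N) (contact force between lid and rack above 80 N).
It fails at once if the tub was shifted more than 2 cm (distance of tub from where it was at the start of the episode above 0.02 m).
It fails at once if the jar was shifted more than 2 cm (distance of jar from where it was at the start of the episode above 0.02 m).
It fails at once if the plate was shifted more than 2 cm (distance of plate from where it was at the start of the episode above 0.02 m).
It fails at once if the spoon was shifted more than 2 cm (distance of spoon from where it was at the start of the episode above 0.02 m).
It also fails if it takes over 54 s, if anything falls off the work surface, if the arm or the gripper's body presses on something with over 40 N, if the wrist force passes 120 N, or if a joint passes its speed limit or range.

## Robot

A 6-joint arm with a two-finger parallel gripper is mounted at the origin on the work surface. World frame = base frame: x ahead of the robot, y to its left, z up, the work surface at z = 0. Lengths are in m, angles in rad, forces in N, time in s.
With the tool pointing down it reaches from about 0.275 to 0.975 m from the base axis. Payload 8.4 kg.
Tool frame: the origin (TCP) lies at the very end of the fingers, on their centre line; the grasp point (between the pads) lies arm.grasp_offset behind it (arm.grasp_offset is the distance from the TCP to the grasp point, in m); x points along the fingers, z is the direction in which the jaws open and shut, and the axes are right-handed (so a half turn about x gives the same grasp; the last joint's range is limited). The gripper opens to 92 mm and grips with 3 to 60 N. Pads are 20 mm wide; open, the fingers measure 128 mm over their backs; the gripper's body (75 mm by 189 mm) begins 69 mm behind the grasp point.
Start: joints at [-1.117, 0.353, 1.633, -0, 1.155, -0.002], TCP at [0.275, -0.561, 0.189] pointing down, gripper open.
Joint ranges: [-2.63, 2.63], [-0.92, 2.1], [0.06, 2.66], [-1.3, 4.44], [0, 2.69], [-3.02, 3.02]. Speed limits (rad/s): [2.22, 2.22, 2.79, 3.14, 3.14, 3.14].

## Interface

Orientations are given as a unit quaternion [x, y, z, w].
In Python, from station import telemetry, eyes, arm gives the robot as it stands.
- The arm moves only by the tool step_arm, never from a script. Its argument "series" is one flat list of numbers, 7 for each row, row after row: the turn, a rotation vector about the tool's x, y, z in degrees, then the shift along the tool's x, y, z in mm, then the gripper command: -1 is fully open, 1 is shut, values between are in proportion. A call has 1 to 8 rows; each row is the pose to reach, as a shift and turn from the pose measured when the call began, along the tool's axes at that moment; what a row does not reach only later rows make up. A row lasts 1/12 s, in which the tool goes at most 41.7 mm and 7.16 degrees, less where a joint would pass 70% of its speed; a pose out of reach is approached as far as the arm can. A call with a gripper value outside its range is refused whole. The fingers move at their own pace and stop on an object; the grip force is fixed at half the most. Time passes only in rows, so rows that repeat a pose let the fingers close. It gives the time, the measured TCP pose, the force and the opening at its end, in the units of the state.
- telemetry.get_state(): the state, without advancing time (a new reading comes with each control period).
- eyes.camera(name): name is "side" or "top"; returns (picture, depth): 480x640x3 uint8, red, green, blue; 480x640 float32, m along the optical axis (not along the pixel's ray), 0 where there is no reading.
- eyes.get_calibration(name): a dict with "fx", "fy", "cx", "cy" (pixels), "k1" (the pictures are not rectified: a ray, as slopes to the right and down, at radius r is drawn at 1 + k1 r^2 times it, then the intrinsics apply), "R" (3x3) and "t" (3): a world point X has camera coordinates R X + t. Camera axes: x right, y down, z forward; pixel columns grow to the right and rows downward; lengths in m; the calibration is good to about 2 mm. A picture is of the moment at which its call begins. get_calibration takes no time and is no camera call.
- arm.hand_in(): hands the job in, once; it reports no verdict.
The state is a dict: "time_s": time; "joint_pos": joint angles; "dq": joint speeds; "tau": joint torques, N m; "tool_pos": TCP position; "ee_rot": TCP orientation; "ft_force": force on the tool from outside, world axes, zero at the start; "ft_torque": the same for the moment, N m; "grip_width": finger opening in m.
Only numpy, scipy, OpenCV 4.12 (cv2) and the standard library are available. Lean on these libraries where they do the work, as an engineer would, in place of code of your own. Each camera call takes 0.05 s, during which the arm holds its last target. There are 200 camera calls.

## Working session

There is one attempt and no reset: what is moved stays moved. The work goes in short steps, Python scripts to look and compute and a tool call to move; the robot and the scene stay as the last step left them, time stands still between calls to the robot, and variables do not carry over. Pictures are saved under pics/ and viewed, about 8 in all and at most 12, crops included, and the job is handed in when it is done.

Besides the shell and the picture viewer there is one more tool, called after ">>>" by a JSON object that holds its "method" and its "body". step_arm: Moves the arm, as the interface text tells. Its arguments: {"type":"object","properties":{"series":{"type":"array"}},"required":["series"]}

```bash
mkdir -p pics; cat > h.py <<'E'
import numpy as np,cv2
from station import telemetry,eyes,arm
from scipy.spatial.transform import Rotation as Rn
def grab(n):
    im,d=eyes.camera(n); c=eyes.get_calibration(n)
    return im,d,c
def cloud(d,c):
    K=np.array([[c['fx'],0,c['cx']],[0,c['fy'],c['cy']],[0,0,1.]])
    h,w=d.shape; u,v=np.meshgrid(np.arange(w),np.arange(h))
    p=np.stack([u,v],-1).reshape(-1,1,2).astype(np.float64)
    r=cv2.undistortPoints(p,K,np.array([c['k1'],0,0,0,0.])).reshape(h,w,2)
    P=np.dstack([r*d[...,None],d])
    X=(P-np.array(c['t']))@np.array(c['R']); X[d<=0]=np.nan
    return X
def save(n,im): cv2.imwrite('pics/'+n+'.png',im[...,::-1])
E
python3 - <<'E'
from h import *
for n in('side','top'):
    im,d,c=grab(n); save(n+'0',im); np.savez(n+'0.npz',im=im,d=d,X=cloud(d,c)); print(n,c)
print(telemetry.get_state(),arm.grasp_offset)
E
```

```text
side {'fx': 485.80543419602805, 'fy': 485.80543419602805, 'cx': 326.9670959501719, 'cy': 241.39165577266255, 'k1': -0.009890032979246467, 'R': array([[-0.85329699, -0.52088201,  0.02379463],
       [-0.28367381,  0.4254506 , -0.85937242],
       [ 0.43750819, -0.74004981, -0.5107963 ]]), 't': array([0.32923844, 0.21401802, 1.07114178])}
top {'fx': 508.3662738067516, 'fy': 508.3662738067516, 'cx': 325.7233238078641, 'cy': 237.53233964170747, 'k1': -0.11282499114213855, 'R': array([[-0.00898669, -0.99984671,  0.01502632],
       [-0.98497747,  0.00625957, -0.17256941],
       [ 0.1724489 , -0.01635141, -0.98488274]]), 't': array([-0.01058489,  0.42648796,  1.5636492 ])}
{'time_s': 0.1, 'joint_pos': array([-1.11739252e+00,  3.53552378e-01,  1.63401096e+00, -1.37120628e-05,
        1.15519547e+00, -2.40453281e-03]), 'dq': array([-5.18336041e-04, -8.40025186e-04, -7.06162055e-05, -3.89161773e-04,
       -2.13919163e-04, -4.51228031e-04]), 'tau': array([ 9.57481170e-04, -5.94901264e+01, -3.34932375e+01,  6.99351146e-02,
        1.83131627e-02, -4.90898697e-05]), 'tool_pos': array([ 0.27491616, -0.56079487,  0.18847622]), 'ee_rot': array([ 0.37431633,  0.60039185, -0.3738859 ,  0.59968846]), 'ft_force': array([-0.63034865,  0.45561921,  1.01756554]), 'ft_torque': array([0.06258011, 0.01476058, 0.01282277]), 'grip_width': 0.09204794887788677} 0.0187
```

View pics/side0.png

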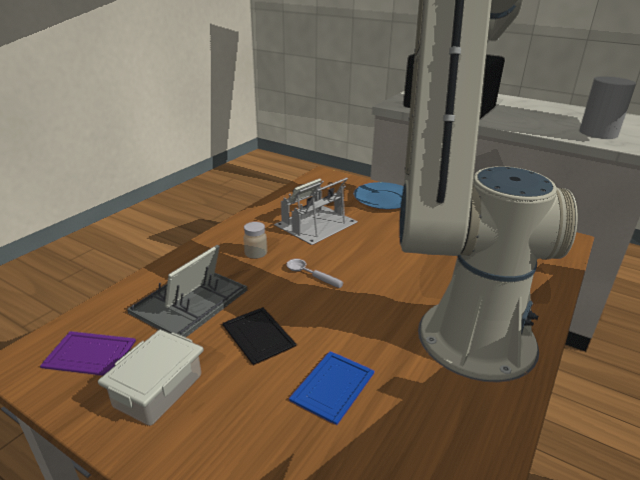

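View pics/top0.png

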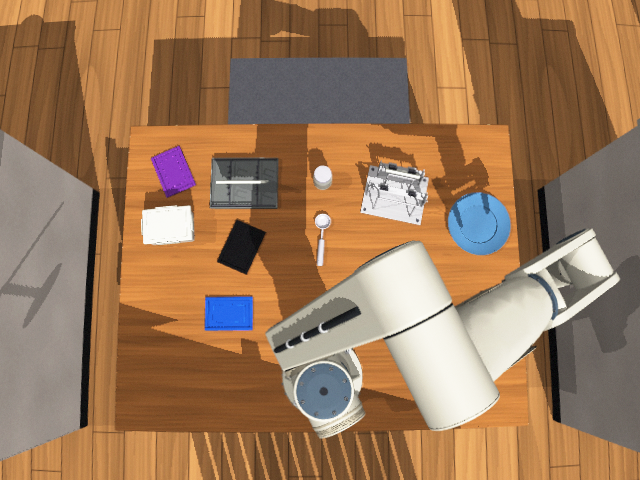

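Candidates for the lid: the white one standing in the drainer (top 241,182; side 192,275), the tub's clipped-on white lid (top 168,225), the small lid in the rack (top ~400,172), and purple (172,170), black (241,246) and blue (229,313) lids lying flat. The white one in the drainer fits the description. I'll check it in a close crop and measure.

```bash
python3 - <<'E'
from h import *
S=np.load('side0.npz');T=np.load('top0.npz')
a=cv2.resize(S['im'][225:345,115:255],None,fx=2.8,fy=2.8,interpolation=cv2.INTER_CUBIC)
b=cv2.resize(S['im'][165:255,265:370],None,fx=3.7,fy=3.7,interpolation=cv2.INTER_CUBIC)
c=cv2.resize(T['im'][150:215,200:290],None,fx=4,fy=4,interpolation=cv2.INTER_CUBIC)
e=cv2.resize(T['im'][150:230,350:440],None,fx=4,fy=4,interpolation=cv2.INTER_CUBIC)
o=np.zeros((600,800,3),np.uint8)
def put(i,y,x):
    i=i[:max(0,600-y),:800-x]; o[y:y+i.shape[0],x:x+i.shape[1]]=i
put(a[:320],0,0);put(b[:320],0,400);put(c,330,0);put(cv2.resize(e,None,fx=.82,fy=.82),330,400)
save('crop1',o)
for nm,D,roi in(('side',S,(240,310,160,225)),('top',T,(172,192,208,274))):
    r0,r1,c0,c1=roi; im=D['im'][r0:r1,c0:c1].astype(int);X=D['X'][r0:r1,c0:c1]
    hsv=cv2.cvtColor(im.astype(np.uint8),cv2.COLOR_RGB2HSV)
    m=(hsv[...,1]<60)&(hsv[...,2]>150)&(X[...,2]>.03)&(X[...,2]<.15)
    P=X[m]; print(nm,len(P),P.min(0),P.max(0),P.mean(0))
    q=P.mean(0);u,s,v=np.linalg.svd(P-q);print(s/np.sqrt(len(P)));print(v)
    np.save(nm+'lid.npy',P)
    if nm=='top':
        print(np.round(P[np.argsort(P[:,1])][[0,1,2,-3,-2,-1]],4))
# rack / drainer base: points at low z
for nm,D in(('side',S),('top',T)):
    X=D['X']; r=X[200:240,330:420] if 0 else X
    print(nm,'table z',np.nanmedian(X[310:330,170:200,2] if nm=='top' else X[330:345,190:215,2]))
E
```

```text
side 155 [0.57964496 0.18126925 0.0335437 ] [0.61346717 0.31623262 0.13246728] [0.58583464 0.25391477 0.12693946]
[0.03967453 0.01329954 0.00214892]
[[-0.02769708 -0.99852051  0.04679382]
 [ 0.27406072 -0.05260334 -0.96027267]
 [ 0.96131347 -0.0137724   0.27511221]]
top 131 [0.58131486 0.1730244  0.03197406] [0.61796876 0.32022811 0.13558267] [0.59174979 0.247904   0.10614115]
[0.04160813 0.03862612 0.00213007]
[[-0.18412612 -0.82586196  0.53296303]
 [-0.25838333  0.56383223  0.78443054]
 [-0.94833308  0.00672539 -0.31720521]]
[[0.5853 0.173  0.1291]
 [0.5825 0.1731 0.1279]
 [0.585  0.176  0.1299]
 [0.5888 0.3176 0.1215]
 [0.5865 0.3191 0.1293]
 [0.5851 0.3202 0.1233]]
side table z 0.0011460262465150374
top table z -0.000143269975212108
```

View pics/crop1.png

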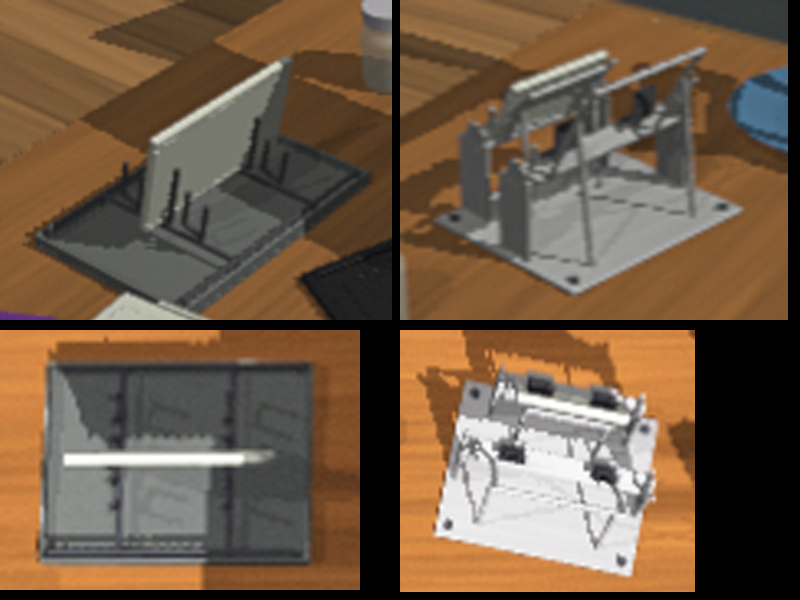

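The crop shows the white lid with its smooth underside towards the robot (side, about 190,275), and the rack with its hoop bar and wide slot in front of the small lid. Now I'll measure the lid edge, tray, rack sheet and hoop bar.

```bash
python3 - <<'E'
from h import *
S=np.load('side0.npz');T=np.load('top0.npz')
def K(c):return np.array([[c['fx'],0,c['cx']],[0,c['fy'],c['cy']],[0,0,1.]])
def onplane(n,uv,z):
    c=eyes.get_calibration(n);R=np.array(c['R']);t=np.array(c['t'])
    r=cv2.undistortPoints(np.float64(uv).reshape(-1,1,2),K(c),np.array([c['k1'],0,0,0,0.])).reshape(-1,2)
    C=-R.T@t; D=np.c_[r,np.ones(len(r))]@R
    return C+D*((z-C[2])/D[:,2])[:,None]
def rect(P,name):
    (cx,cy),(w,h),a=cv2.minAreaRect(np.float32(P[:,:2]*1000)); print(name,len(P),'c',cx,cy,'wh',w,h,'ang',a)
im=T['im'];X=T['X'];hsv=cv2.cvtColor(im,cv2.COLOR_RGB2HSV)
g=hsv[...,1]<90
v,u=np.mgrid[:480,:640]
def box(a):return (v>=a[0])&(v<a[1])&(u>=a[2])&(u<a[3])
# rack sheet: low grey pixels, rays on the plane z=3mm
m=g&box((150,232,350,440))&(hsv[...,2]>90)&(X[...,2]<.02)
m=cv2.morphologyEx(m.astype(np.uint8),cv2.MORPH_OPEN,np.ones((2,2)))>0
rect(onplane('top',np.c_[u[m],v[m]],.003),'sheet')
m=g&box((150,215,200,290))&(X[...,2]<.03)&(hsv[...,1]<80)
rect(onplane('top',np.c_[u[m],v[m]],.012),'tray')
for n,D,b in(('top',T,(150,230,350,440)),('side',S,(165,255,265,370))):
    X=D['X'];m=box(b)&(X[...,2]>.147)&(X[...,2]<.165);P=X[m]
    print(n,'bar',len(P));
    if len(P)>4:
        if n=='top': P=onplane('top',np.c_[u[m],v[m]],.1555)
        print(P.mean(0),P.min(0),P.max(0)); o=P[np.argsort(P[:,1])];print(np.round(o[[0,1,2,-3,-2,-1]],4))
        f=np.polyfit(P[:,1],P[:,0],1);print('dx/dy',f,np.std(P[:,0]-np.polyval(f,P[:,1])))
    m=box(b)&(X[...,2]>.11)&(X[...,2]<.135)&(cv2.cvtColor(D['im'],cv2.COLOR_RGB2HSV)[...,2]>150);P=X[m]
    print('small lid top',len(P),P.mean(0),P.min(0),P.max(0))
# lid top rim
for n,D,b in(('top',T,(172,192,208,280)),('side',S,(240,310,160,225))):
    X=D['X'];m=box(b)&(X[...,2]>.118)&(X[...,2]<.15);P=X[m]
    f=np.polyfit(P[:,1],P[:,0],1)
    print(n,'lid rim',len(P),P.mean(0),P.min(0),P.max(0),f)
    for z in(.05,.07,.09,.11,.13):
        q=X[box(b)&(abs(X[...,2]-z)<.006)&(X[...,0]<.63)&(X[...,0]>.57)]; 
        if len(q): print(z,len(q),np.median(q,0))
E
```

```text
sheet 2117 c 570.9427490234375 -244.5613555908203 wh 200.71298217773438 165.06478881835938 ang 77.33296966552734
tray 3183 c 614.4243774414062 252.05230712890625 wh 220.51971435546875 169.86961364746094 ang 89.56062316894531
top bar 72
[ 0.51224582 -0.2262321   0.1555    ] [ 0.49886156 -0.28654635  0.1555    ] [ 0.52972198 -0.16788432  0.1555    ]
[[ 0.5019 -0.2865  0.1555]
 [ 0.4989 -0.2864  0.1555]
 [ 0.5019 -0.2835  0.1555]
 [ 0.5297 -0.1681  0.1555]
 [ 0.5267 -0.168   0.1555]
 [ 0.5236 -0.1679  0.1555]]
dx/dy [0.21959382 0.561925  ] 0.0016377071736194194
small lid top 142 [ 0.60499076 -0.2482117   0.11973185] [ 0.51546837 -0.31871494  0.11014723] [ 0.63029908 -0.14977199  0.13142655]
side bar 64
[ 0.51447315 -0.22420989  0.15680556] [ 0.49874106 -0.29396809  0.1471445 ] [ 0.53495602 -0.16895982  0.16132603]
[[ 0.5038 -0.294   0.1512]
 [ 0.5095 -0.2925  0.1471]
 [ 0.5042 -0.2889  0.1498]
 [ 0.527  -0.171   0.1595]
 [ 0.5296 -0.1699  0.1531]
 [ 0.5257 -0.169   0.1575]]
dx/dy [0.22212952 0.56427678] 0.0030961533257465104
small lid top 74 [ 0.60918242 -0.25161592  0.12301371] [ 0.59256626 -0.30198151  0.11504311] [ 0.62485549 -0.20236366  0.12817346]
top lid rim 100 [0.58494352 0.24752855 0.12733831] [0.58131486 0.1730244  0.12119173] [0.59091586 0.32022811 0.13558267] [0.01208508 0.58195212]
0.05 8 [0.6129508  0.25085182 0.04968875]
0.07 11 [0.60426374 0.20876714 0.06760135]
0.09 2 [0.59684082 0.30404728 0.0878976 ]
0.11 4 [0.59465829 0.17689477 0.10796729]
0.13 85 [0.58495997 0.23988634 0.12794919]
side lid rim 301 [0.5846205  0.2482374  0.12608713] [0.57964496 0.16648758 0.11819028] [0.59334957 0.31900984 0.13254788] [0.01621836 0.58059449]
0.05 179 [0.60673637 0.24858072 0.05045383]
0.07 177 [0.60077146 0.25671153 0.06939239]
0.09 179 [0.59453155 0.2525595  0.08981595]
0.11 179 [0.58818263 0.25645795 0.10998117]
0.13 221 [0.58410967 0.2497764  0.12828596]
```

```bash
cat >> h.py <<'E'
def frame(lean,yaw):
    s,c=np.sin(np.radians(lean)),np.cos(np.radians(lean))
    return Rn.from_euler('z',yaw,degrees=True).as_matrix()@np.array([[c,0,-s],[0,1,0],[s,0,c]])
RL=frame(18,-.75); TOP=np.array([.5855,.247,.128])      # lid in drainer, top_edge
RS=frame(27,-12.6); SL=np.array([.5658,-.2415,.070])    # slot
def tool(Rf,sg=1):  # tool x=-z of frame, tool z = sg * x of frame
    z=sg*Rf[:,0];x=-Rf[:,2];return np.c_[x,np.cross(z,x),z]
def go(p,R,note=''):
    s=telemetry.get_state();R0=Rn.from_quat(s['ee_rot']);
    print(note,'turn',np.round((R0.inv()*Rn.from_matrix(R)).as_rotvec(degrees=True),2),'shift mm',np.round(R0.inv().apply(np.array(p)-s['tool_pos'])*1000,1),'| tcp',np.round(s['tool_pos'],4))
def insl(p): return (np.asarray(p)-SL)@RS*1000
E
python3 - <<'E'
from h import *
s=telemetry.get_state();print(Rn.from_quat(s['ee_rot']).as_matrix().round(2))
for sg in(1,-1):
    go(TOP+RL[:,2]*.07,tool(RL,sg),'above')
    go(TOP+RL[:,2]*-.014,tool(RL,sg),'pinch')
    go(SL+RS[:,2]*.25,tool(RS,sg),'rack')
E
```

```text
[[-0.    0.9   0.44]
 [ 0.    0.44 -0.9 ]
 [-1.   -0.   -0.  ]]
above turn [-62.6  -16.2    9.88] shift mm [  -5.4  615.2 -598.4] | tcp [ 0.2749 -0.5608  0.1885]
pinch turn [-62.6  -16.2    9.88] shift mm [  74.5  638.3 -586.6] | tcp [ 0.2749 -0.5608  0.1885]
rack turn [-50.31 -25.22  12.05] shift mm [-104.   313.2 -229.8] | tcp [ 0.2749 -0.5608  0.1885]
above turn [115.74  11.22  18.4 ] shift mm [  -5.4  615.2 -598.4] | tcp [ 0.2749 -0.5608  0.1885]
pinch turn [115.74  11.22  18.4 ] shift mm [  74.5  638.3 -586.6] | tcp [ 0.2749 -0.5608  0.1885]
rack turn [125.82  14.47  30.29] shift mm [-104.   313.2 -229.8] | tcp [ 0.2749 -0.5608  0.1885]
```

>>> {"method": "step_arm", "body": {"series": [0,0,0,-120,0,0,-1,0,0,0,-150,0,0,-1,0,0,0,-150,0,0,-1,0,0,0,-150,0,0,-1,-20,-5,3,-150,150,-146,-1,-20,-5,3,-150,150,-146,-1,-40,-10,6,-150,300,-290,-1,-40,-10,6,-150,300,-290,-1]}}

```text
time_s: 0.77
tool_pos: [0.3315, -0.4022, 0.3382]
ee_rot: [0.218, 0.622, -0.219, 0.72]
ft_force: [0.8, 0.4, 0.1]
grip_width: 0.092
```

```bash
python3 - <<'E'
from h import *
print(telemetry.get_state()['joint_pos'].round(3))
go(TOP+RL[:,2]*.11,tool(RL),'above')
E
```

```text
[-0.944 -0.     1.744  0.084  1.285 -0.334]
above turn [-34.81  -9.33   5.53] shift mm [ 104.9  650.3 -218.3] | tcp [ 0.3315 -0.4022  0.3382]
```

>>> {"method": "step_arm", "body": {"series": [-20,-5,3,0,310,-104,-1,-20,-5,3,0,310,-104,-1,-20,-5,3,0,310,-104,-1,-20,-5,3,0,310,-104,-1,-20,-5,3,0,310,-104,-1,-20,-5,3,0,310,-104,-1,-20,-5,3,0,310,-104,-1,-20,-5,3,0,310,-104,-1]}}

```text
time_s: 1.43
tool_pos: [0.4297, -0.0881, 0.3375]
ee_rot: [0.096, 0.612, -0.098, 0.779]
ft_force: [-0.2, -0.3, 0.3]
grip_width: 0.0922
```

```bash
python3 - <<'E'
from h import *
go(TOP+RL[:,2]*.11,tool(RL),'above')
E
```

```text
above turn [-14.83  -4.32   2.41] shift mm [118.5 352.7  -0.9] | tcp [ 0.4297 -0.0881  0.3375]
```

>>> {"method": "step_arm", "body": {"series": [-15,-4.3,2.4,60,352,-1,-1,-15,-4.3,2.4,60,352,-1,-1,-15,-4.3,2.4,60,352,-1,-1,-15,-4.3,2.4,60,352,-1,-1,-15,-4.3,2.4,60,352,-1,-1,-15,-4.3,2.4,60,352,-1,-1,-15,-4.3,2.4,60,352,-1,-1,-15,-4.3,2.4,60,352,-1,-1]}}

```text
time_s: 2.1
tool_pos: [0.5298, 0.2268, 0.2924]
ee_rot: [0.002, 0.588, -0.004, 0.809]
ft_force: [1.8, -0.7, 0.1]
grip_width: 0.0918
```

```bash
python3 - <<'E'
from h import *
go(TOP+RL[:,2]*.04,tool(RL),'near')
E
```

```text
near turn [ 0.22 -0.02 -0.01] shift mm [133.5  20.9   2. ] | tcp [0.5298 0.2268 0.2924]
```

>>> {"method": "step_arm", "body": {"series": [0.2,0,0,40,21,2,-1,0.2,0,0,80,21,2,-1,0.2,0,0,110,21,2,-1,0.2,0,0,133,21,2,-1,0.2,0,0,133,21,2,-1]}}

```text
time_s: 2.52
tool_pos: [0.5706, 0.2459, 0.1607]
ee_rot: [0.002, 0.591, -0.006, 0.807]
ft_force: [-0.6, -0.9, -0.7]
grip_width: 0.0917
```

```bash
python3 - <<'E'
from h import *
go(TOP+RL[:,2]*-.014,tool(RL),'pinch')
a,d,c=grab('side');b,d2,c2=grab('top')
o=np.hstack([cv2.resize(a[180:340,110:270],(400,400)),cv2.resize(b[120:240,180:300],(400,400))]);save('near',o)
E
```

```text
pinch turn [ 0.09 -0.45  0.22] shift mm [49.7  1.5  4.4] | tcp [0.5706 0.2459 0.1607]
```

View pics/near.png

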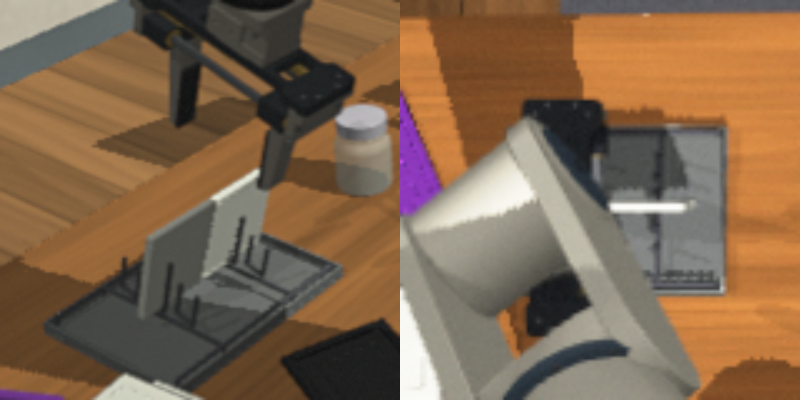

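The fingers straddle the lid's upper edge (side crop about 210,190), with clear space around. Next: descend and close.

>>> {"method": "step_arm", "body": {"series": [0,-0.4,0.2,25,1.5,4.4,-1,0,-0.4,0.2,45,1.5,4.4,-1,0,-0.4,0.2,50,1.5,4.4,-1,0,-0.4,0.2,50,1.5,4.4,-1,0,-0.4,0.2,50,1.5,4.4,0.7]}}

```text
time_s: 3.03
tool_pos: [0.5925, 0.2484, 0.1215]
ee_rot: [0.005, 0.585, -0.004, 0.811]
ft_force: [0.1, -0.5, -0.3]
grip_width: 0.0868
```

>>> {"method": "step_arm", "body": {"series": [0,0,0,0,0,0,0.7,0,0,0,0,0,0,0.7,0,0,0,0,0,0,0.7,0,0,0,0,0,0,1,0,0,0,0,0,0,1,0,0,0,0,0,0,1,0,0,0,0,0,0,1,0,0,0,0,0,0,1]}}

```text
time_s: 3.7
tool_pos: [0.5924, 0.2484, 0.1214]
ee_rot: [0.005, 0.585, -0.004, 0.811]
ft_force: [-0.0, -0.3, 1.4]
grip_width: 0.0337
```

```bash
python3 - <<'E'
from h import *
s=telemetry.get_state();print(s)
print((s['tool_pos']-TOP)@RL*1000)
E
```

```text
{'time_s': 3.7, 'joint_pos': array([ 0.48286578,  0.31556737,  1.90967941, -0.24678887,  0.64587525,
        0.6727637 ]), 'dq': array([ 4.25558547e-04,  1.01245286e-03,  1.65201271e-03,  3.95051436e-05,
       -2.53374825e-03, -9.46332990e-04]), 'tau': array([ 1.03730487e-02, -5.27856231e+01, -2.94449759e+01, -5.93441203e-01,
       -1.41998269e+00,  2.39849556e-02]), 'tool_pos': array([0.59239447, 0.24836097, 0.12140638]), 'ee_rot': array([ 0.00474209,  0.58533135, -0.00404868,  0.81077021]), 'ft_force': array([-0.04883582, -0.32582183,  1.43898731]), 'ft_torque': array([-0.01646645,  0.09516258,  0.03813909]), 'grip_width': 0.03369106986168482}
[ 4.50198237  1.45109479 -8.39572133]
```

>>> {"method": "step_arm", "body": {"series": [0,0,0,5.5,-1.5,-4.5,0.6,0,0,0,5.5,-1.5,-4.5,0.6,0,0,0,5.5,-1.5,-4.5,0.6]}}

```text
time_s: 3.95
tool_pos: [0.5892, 0.2465, 0.1139]
ee_rot: [0.005, 0.586, -0.004, 0.81]
ft_force: [0.4, 0.5, -1.1]
grip_width: 0.0186
```

```bash
python3 - <<'E'
from h import *
s=telemetry.get_state();print(s['grip_width'],s['ft_force'])
go(TOP+RL[:,2]*-.014,tool(RL),'pinch')
print((s['tool_pos']-TOP)@RL*1000)
E
```

```text
0.018581240930241983 [ 0.40376377  0.49027226 -1.07365298]
pinch turn [ 0.    0.27 -0.14] shift mm [-0.5  0.5  0.9] | tcp [0.5892 0.2465 0.1139]
[ -0.85142607  -0.45237292 -14.51748827]
```

>>> {"method": "step_arm", "body": {"series": [0,0,0,-0.5,0,0.8,1,0,0,0,-0.5,0,0.8,1,0,0,0,-0.5,0,0.8,1,0,0,0,-0.5,0,0.8,1,0,0,0,-0.5,0,0.8,1,0,0,0,-0.5,0,0.8,1]}}

```text
time_s: 4.45
tool_pos: [0.5899, 0.2465, 0.1148]
ee_rot: [0.005, 0.586, -0.004, 0.81]
ft_force: [-0.6, -0.8, -0.6]
grip_width: 0.0005
```

>>> {"method": "step_arm", "body": {"series": [0,0,0,-8,0,0,1,0,0,0,-25,0,0,1,0,0,0,-50,0,0,1,0,0,0,-80,0,0,1,0,0,0,-110,0,0,1,0,0,0,-130,0,0,1,0,0,0,-130,0,0,1,0,0,0,-130,0,0,1]}}

```text
time_s: 5.12
tool_pos: [0.5494, 0.2472, 0.2399]
ee_rot: [0.005, 0.585, -0.004, 0.811]
ft_force: [0.7, -1.0, -0.3]
grip_width: 0.0004
```

```bash
python3 - <<'E'
from h import *
s=telemetry.get_state();print(s['grip_width'],s['ft_force'])
a,d,c=grab('side');X=cloud(d,c);b,d2,c2=grab('top')
o=np.hstack([cv2.resize(a[120:340,90:310],(400,400)),cv2.resize(b[120:240,180:300],(400,400))]);save('lift',o)
np.savez('lift.npz',im=a,d=d,X=X)
go(SL+RS[:,2]*.25,tool(RS),'rack')
E
```

```text
0.0004040627283197734 [ 0.71684294 -0.95306469 -0.28728493]
rack turn [10.96 -8.75 -4.68] shift mm [ -80.9 -464.2  -65.9] | tcp [0.5486 0.2465 0.2374]
```

View pics/lift.png

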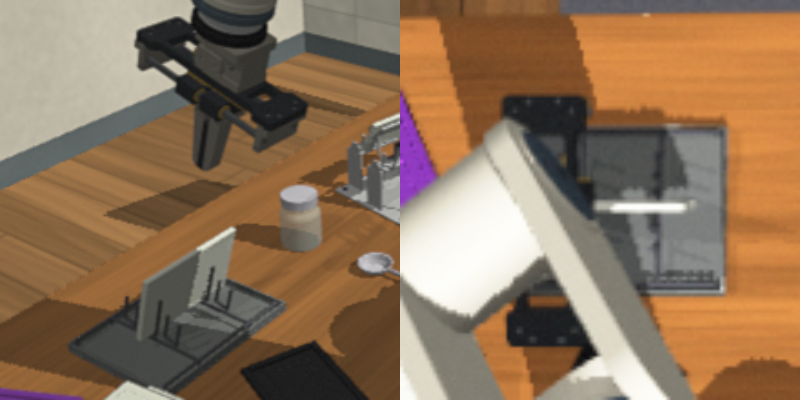

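The grip closed on nothing (width 0.5 mm); the lid still stands in the drainer and the closed tips are at about (204,210) in the side image. I'll compare the tips in the depth with the telemetry.

```bash
python3 - <<'E'
from h import *
L=np.load('lift.npz');X=L['X'];s=telemetry.get_state()
R=Rn.from_quat(s['ee_rot']).as_matrix()
for n in('side',):
    q=X[120:215,165:265].reshape(-1,3);t=(q-s['tool_pos'])@R*1000
    k=(t[:,0]>-70)&(t[:,0]<60)&(abs(t[:,1])<60)&(abs(t[:,2])<60)
    t=t[k]; print(len(t),'tool frame max x',np.sort(t[:,0])[-6:].round(1))
    for a in range(-60,40,10):
        m=(t[:,0]>=a)&(t[:,0]<a+10)
        if m.any(): print(a,m.sum(),t[m].min(0).round(1),t[m].max(0).round(1))
v,u=np.mgrid[:480,:640]
m=(v>=240)&(v<310)&(u>=160)&(u<225)&(X[...,2]>.118)&(X[...,2]<.15)
P=X[m];print('lid rim',len(P),P.mean(0),P.min(0),P.max(0)); print(s['tool_pos'],s['ft_force'])
E
```

```text
249 tool frame max x [-29.8 -29.8 -29.4 -28.5 -28.2 -27.4]
-60 66 [-59.8 -10.6 -15.1] [-50.   10.4  14.6]
-50 63 [-50.  -10.9 -14.6] [-40.1   9.6  14.8]
-40 45 [-40.   -9.5 -13.6] [-30.9   9.7  14.5]
-30 6 [-29.8   5.1  -6.2] [-27.4   7.5   9.5]
lid rim 306 [0.58449568 0.24876108 0.12606859] [0.57895253 0.1672895  0.11800959] [0.5922851  0.31825252 0.13250075]
[0.5485889  0.24647671 0.23735274] [-0.10797504  0.53540761 -1.72252427]
```

```bash
cat >> h.py <<'E'
def proj(n,p):
    c=eyes.get_calibration(n);K=np.array([[c['fx'],0,c['cx']],[0,c['fy'],c['cy']],[0,0,1.]])
    return cv2.projectPoints(np.float64(p).reshape(-1,1,3),cv2.Rodrigues(np.array(c['R']))[0],np.float64(c['t']),K,np.array([c['k1'],0,0,0,0.]))[0].reshape(-1,2)
E
python3 - <<'E'
from h import *
L=np.load('lift.npz');s=telemetry.get_state();R=Rn.from_quat(s['ee_rot']).as_matrix()
for o in(0,-10,-20,-30,-40): 
    p=s['tool_pos']+R[:,0]*o/1000; uv=proj('side',p)[0]; print(o,uv.round(1),'depth px',L['X'][int(uv[1]),int(uv[0])].round(4),'pt',p.round(4))
o=cv2.resize(L['im'][170:240,160:250],None,fx=6,fy=6,interpolation=cv2.INTER_NEAREST)
for k in(0,-10,-20,-30,-40):
    uv=(proj('side',s['tool_pos']+R[:,0]*k/1000)[0]-[160,170])*6+3; cv2.circle(o,tuple(int(a) for a in uv),4,(255,0,0),-1)
save('tip',o)
E
```

```text
0 [200.9 221.8] depth px [ 1.9378 -1.0354 -0.7531] pt [0.5486 0.2465 0.2374]
-10 [201.5 218.1] depth px [ 1.9649 -1.072  -0.7559] pt [0.5455 0.2465 0.2469]
-20 [202.1 214.4] depth px [ 1.991  -1.109  -0.7506] pt [0.5423 0.2465 0.2563]
-30 [202.8 210.7] depth px [0.5346 0.2527 0.2714] pt [0.5392 0.2465 0.2658]
-40 [203.4 206.9] depth px [0.5289 0.2541 0.2826] pt [0.5361 0.2466 0.2753]
```

View pics/tip.png

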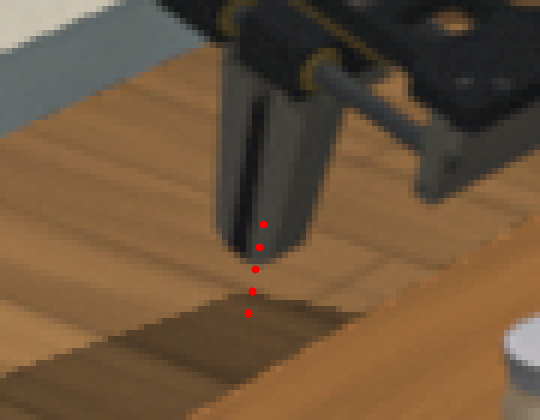

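The real fingertip sits about 25 mm behind the reported TCP along tool x, with no sideways error. I'll build that offset in and grasp again.

```bash
python3 - <<'E'
from h import *
go(TOP+RL[:,2]*-.040,tool(RL),'pinch')
E
```

```text
pinch turn [ 0.02  0.22 -0.11] shift mm [155.4   0.7   0.7] | tcp [0.5486 0.2465 0.2374]
```

>>> {"method": "step_arm", "body": {"series": [0,0.2,-0.1,0,0.7,0.7,0,0,0.2,-0.1,0,0.7,0.7,0,0,0.2,-0.1,20,0.7,0.7,0,0,0.2,-0.1,50,0.7,0.7,0,0,0.2,-0.1,75,0.7,0.7,0,0,0.2,-0.1,90,0.7,0.7,0,0,0.2,-0.1,100,0.7,0.7,0,0,0.2,-0.1,100,0.7,0.7,0]}}

```text
time_s: 5.88
tool_pos: [0.5796, 0.246, 0.1395]
ee_rot: [0.003, 0.589, -0.006, 0.808]
ft_force: [-0.0, -0.2, -0.4]
grip_width: 0.0461
```

```bash
python3 - <<'E'
from h import *
print(telemetry.get_state()['grip_width'],telemetry.get_state()['ft_force'])
go(TOP+RL[:,2]*-.040,tool(RL),'pinch')
E
```

```text
0.04609861578864571 [-0.0339151  -0.18181861 -0.42159168]
pinch turn [ 0.03 -0.21  0.12] shift mm [52.7  1.2  2.2] | tcp [0.5796 0.246  0.1395]
```

>>> {"method": "step_arm", "body": {"series": [0,-0.2,0.1,20,1,2,0,0,-0.2,0.1,40,1,2,0,0,-0.2,0.1,52.5,1,2,0,0,-0.2,0.1,52.5,1,2,0,0,-0.2,0.1,52.5,1,2,0,0,-0.2,0.1,52.5,1,2,0]}}

```text
time_s: 6.38
tool_pos: [0.598, 0.247, 0.0913]
ee_rot: [0.004, 0.587, -0.005, 0.809]
ft_force: [1.1, 0.3, -0.6]
grip_width: 0.0454
```

```bash
python3 - <<'E'
from h import *
s=telemetry.get_state();print(s['grip_width'],s['ft_force'])
go(TOP+RL[:,2]*-.040,tool(RL),'pinch')
E
```

```text
0.045439194986996334 [ 1.07556932  0.2578351  -0.58706434]
pinch turn [ 0.03  0.05 -0.01] shift mm [ 1.2 -0.2 -0.5] | tcp [0.598  0.247  0.0913]
```

>>> {"method": "step_arm", "body": {"series": [0,0,0,1,0,-0.5,1,0,0,0,1,0,-0.5,1,0,0,0,1,0,-0.5,1,0,0,0,1,0,-0.5,1,0,0,0,1,0,-0.5,1,0,0,0,1,0,-0.5,1,0,0,0,1,0,-0.5,1,0,0,0,1,0,-0.5,1]}}

```text
time_s: 7.05
tool_pos: [0.5981, 0.2471, 0.0904]
ee_rot: [0.004, 0.587, -0.005, 0.809]
ft_force: [0.1, 0.3, 1.1]
grip_width: 0.0073
```

>>> {"method": "step_arm", "body": {"series": [0,0,0,-5,0,0,1,0,0,0,-20,0,0,1,0,0,0,-45,0,0,1,0,0,0,-75,0,0,1,0,0,0,-110,0,0,1,0,0,0,-145,0,0,1,0,0,0,-160,0,0,1,0,0,0,-160,0,0,1]}}

```text
time_s: 7.72
tool_pos: [0.5492, 0.2488, 0.2471]
ee_rot: [0.005, 0.585, -0.004, 0.811]
ft_force: [1.2, -0.1, -1.4]
grip_width: 0.0073
```

```bash
python3 - <<'E'
from h import *
s=telemetry.get_state();print(s['grip_width'],s['ft_force'])
a,d,c=grab('side');X=cloud(d,c);np.savez('lift.npz',im=a,d=d,X=X)
o=cv2.resize(a[110:300,90:310],(660,570));save('lift2',o)
R=Rn.from_quat(s['ee_rot']).as_matrix()
m=(a.min(2)>110)&(np.ptp(a.astype(int),2)<30)
t=(X-s['tool_pos'])@R*1000
k=m&(abs(t[...,2])<20)&(t[...,0]>-45)&(t[...,0]<120)&(abs(t[...,1])<100)
P=t[k];print(len(P),P.min(0),P.max(0));q=P.mean(0);print(np.linalg.svd(P-q)[2],q)
go(SL+RS[:,2]*.25,tool(RS),'rack')
E
```

```text
0.007310457459683619 [ 1.2272971  -0.13087747 -1.41527296]
573 [-43.49532496 -77.47748031  -6.74399106] [60.11782828 67.85220031 12.15349864]
[[ 0.82070034 -0.57078597 -0.02557975]
 [-0.57134432 -0.82017597 -0.02961506]
 [-0.00407604  0.03891993 -0.99923402]] [  3.28286459 -43.47023512  -3.28018849]
rack turn [10.96 -8.74 -4.7 ] shift mm [ -74.3 -466.   -68.2] | tcp [0.5487 0.2483 0.2445]
```

View pics/lift2.png

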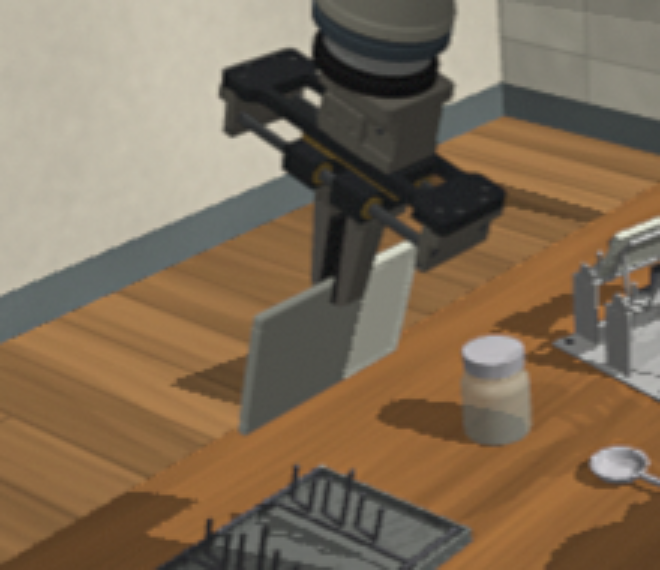

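The lid is held squarely by the middle of its upper edge (crop ~350,290). Next: carry it to above the slot, held in the slot's slope.

>>> {"method": "step_arm", "body": {"series": [1,-1,-0.5,-40,-20,-3,1,3,-2,-1,-75,-60,-10,1,4,-3,-2,-75,-100,-20,1,6,-4,-2,-75,-140,-25,1,8,-5,-3,-75,-180,-30,1,10,-6,-4,-75,-220,-35,1,11,-8,-4.7,-75,-260,-40,1,11,-8.7,-4.7,-75,-300,-45,1]}}

```text
time_s: 8.43
tool_pos: [0.4777, -0.047, 0.2989]
ee_rot: [0.057, 0.52, -0.094, 0.847]
ft_force: [0.6, 1.1, -1.1]
grip_width: 0.0077
```

```bash
python3 - <<'E'
from h import *
s=telemetry.get_state();print(s['grip_width'])
go(SL+RS[:,2]*.25,tool(RS),'rack')
E
```

```text
0.007715273120753664
rack turn [-0.04 -0.11  0.09] shift mm [  12.5 -170.6   10.6] | tcp [ 0.4777 -0.047   0.2989]
```

>>> {"method": "step_arm", "body": {"series": [0,-0.1,0,0,-30,5,1,0,-0.1,0,0,-60,10,1,0,-0.1,0,5,-95,10,1,0,-0.1,0,12,-130,10,1,0,-0.1,0,12,-155,10,1,0,-0.1,0,12,-170,10,1,0,-0.1,0,12,-170,10,1,0,-0.1,0,12,-170,10,1]}}

```text
time_s: 9.1
tool_pos: [0.4534, -0.2165, 0.2909]
ee_rot: [0.059, 0.521, -0.095, 0.846]
ft_force: [-0.9, -0.3, -1.1]
grip_width: 0.0078
```

```bash
python3 - <<'E'
from h import *
s=telemetry.get_state();print(s['grip_width'])
a,d,c=grab('side');X=cloud(d,c);np.savez('r1.npz',im=a,d=d,X=X)
b,d2,c2=grab('top');X2=cloud(d2,c2);np.savez('r1t.npz',im=b,d=d2,X=X2)
o=np.hstack([cv2.resize(a[110:260,250:400],(400,400)),cv2.resize(b[130:240,340:450],(400,400))]);save('r1',o)
t=(X-SL)@RS*1000; v,u=np.mgrid[:480,:640]
k=(a.min(2)>60)&(abs(t[...,0])<25)&(t[...,2]>150)&(t[...,2]<310)&(abs(t[...,1])<95)
P=t[k];print(len(P),np.percentile(P,[1,50,99],axis=0))
go(SL+RS[:,2]*(.063+.05)+RS[:,1]*.0015,tool(RS),'h50')
E
```

```text
0.007849098962862937
967 [[ -7.21166269 -75.60583596 186.83079834]
 [ -4.20396224  11.6011095  240.69884557]
 [ 13.08080161  73.17621858 294.59935497]]
h50 turn [-0.07 -0.13  0.05] shift mm [136.6   0.4   2. ] | tcp [ 0.454  -0.2153  0.2916]
```

View pics/r1.png

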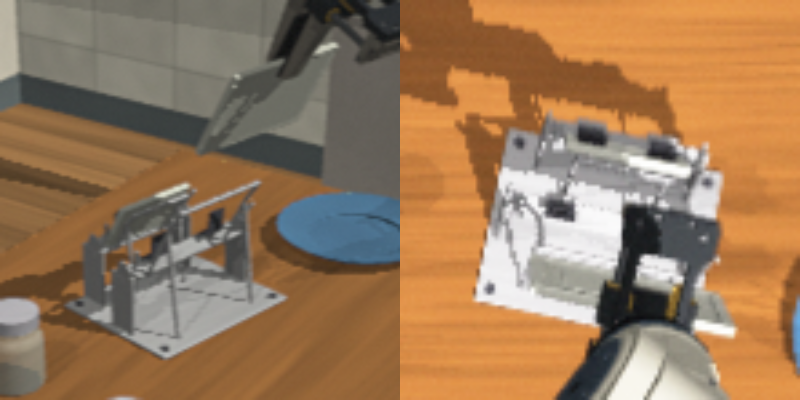

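The lid hangs in line above the slot; in the slot frame its underside is at x −4.2, its lower edge at z≈187 and its centre at y≈−1. Next: down the slope, checking the force.

>>> {"method": "step_arm", "body": {"series": [0,0,0,25,0.5,3,1,0,0,0,55,0.5,4,1,0,0,0,85,0.5,4,1,0,0,0,110,0.5,4,1,0,0,0,130,0.5,4,1,0,0,0,136,0.5,4,1,0,0,0,136,0.5,4,1]}}

```text
time_s: 9.78
tool_pos: [0.5175, -0.2274, 0.1705]
ee_rot: [0.058, 0.521, -0.093, 0.846]
ft_force: [-0.4, -0.3, -0.5]
grip_width: 0.0077
```

```bash
cat >> h.py <<'E'
def lidslot(nm=None):
    a,d,c=grab('side');X=cloud(d,c);t=(X-SL)@RS*1000
    if nm: save(nm,cv2.resize(a[140:260,260:400],(700,600),interpolation=cv2.INTER_CUBIC))
    hsv=cv2.cvtColor(a,cv2.COLOR_RGB2HSV)
    return a,t
E
python3 - <<'E'
from h import *
s=telemetry.get_state();print(s['grip_width'],s['ft_force'],insl(s['tool_pos']))
a,t=lidslot('r2')
k=(a.min(2)>60)&(abs(t[...,0])<12)&(t[...,2]>110)&(t[...,2]<180)&(abs(t[...,1])<95)
P=t[k];print(len(P),np.percentile(P,[1,50,99],axis=0))
go(SL+RS[:,2]*(.063+.03)+RS[:,1]*.0015+RS[:,0]*.0025,tool(RS),'h30')
E
```

```text
0.007732023148540866 [-0.41795135 -0.26417975 -0.53500988] [  0.89127891   3.26184906 112.2973288 ]
330 [[ -3.85561545 -70.52653118 110.49064437]
 [ -1.19284055  23.92027336 134.07980529]
 [  5.54320916  76.35813315 155.87120597]]
h30 turn [ 0.   -0.22 -0.02] shift mm [20.4 -1.4  1. ] | tcp [ 0.5176 -0.2278  0.1717]
```

View pics/r2.png

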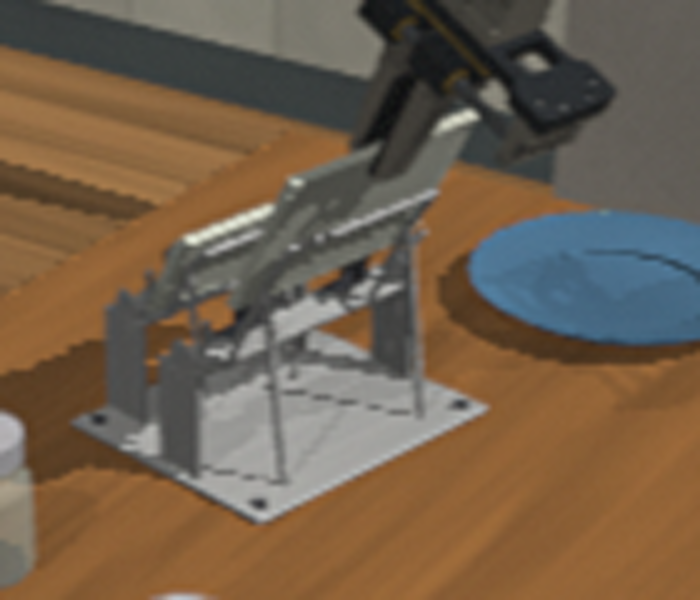

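The lid is between the hoop bar and the leaves, touching nothing. Lower it to h≈30, then into the mouths in small steps.

>>> {"method": "step_arm", "body": {"series": [0,-0.2,0,7,-1.4,1,1,0,-0.2,0,14,-1.4,1,1,0,-0.2,0,20,-1.4,1,1,0,-0.2,0,20,-1.4,1,1]}}

```text
time_s: 10.17
tool_pos: [0.5269, -0.2312, 0.1537]
ee_rot: [0.058, 0.52, -0.093, 0.847]
ft_force: [-0.1, -0.1, -1.1]
grip_width: 0.0074
```

>>> {"method": "step_arm", "body": {"series": [0,0,0,2,0,0,1,0,0,0,4,0,0,1,0,0,0,6,0,0,1,0,0,0,6,0,0,1]}}

```text
time_s: 10.5
tool_pos: [0.5291, -0.2317, 0.1478]
ee_rot: [0.058, 0.52, -0.093, 0.847]
ft_force: [-1.1, 0.4, -0.6]
grip_width: 0.0078
```

```bash
python3 - <<'E'
from h import *
s=telemetry.get_state();print(s['grip_width'],s['ft_force'],insl(s['tool_pos']),s['ft_force']@RS)
E
```

```text
0.00783912438848343 [-1.11069019  0.37363603 -0.59487931] [ 1.54084434  1.59716909 86.53837261] [-1.30849075e+00  1.22348109e-01 -9.39315833e-04]
```

>>> {"method": "step_arm", "body": {"series": [0,0,0,1,0,0,1,0,0,0,2,0,0,1,0,0,0,3,0,0,1,0,0,0,3,0,0,1]}}

```text
time_s: 10.83
tool_pos: [0.5305, -0.232, 0.1451]
ee_rot: [0.058, 0.52, -0.093, 0.847]
ft_force: [-2.1, 0.2, 0.9]
grip_width: 0.0079
```

```bash
python3 - <<'E'
from h import *
s=telemetry.get_state();print(s['grip_width'],insl(s['tool_pos']),s['ft_force']@RS)
a,t=lidslot()
k=(a.min(2)>60)&(abs(t[...,0])<12)&(t[...,2]>107)&(t[...,2]<150)&(abs(t[...,1])<95)
P=t[k];print(len(P),np.percentile(P,[1,50,97,99,100],axis=0))
E
```

```text
0.00791437679601368 [ 1.58022189  1.55122052 83.51395306] [-1.43150151 -0.26500538  1.7674536 ]
155 [[ -3.35010505 -74.10450131 107.4812306 ]
 [ -0.35260116  28.04294658 119.9260087 ]
 [  6.06208439  72.28189659 126.93003109]
 [  7.17111776  74.03978808 127.35190257]
 [  8.50293728  74.13711037 133.7709045 ]]
```

>>> {"method": "step_arm", "body": {"series": [0,0,0,1,0,-0.5,1,0,0,0,2,0,-1,1,0,0,0,2.5,0,-1,1,0,0,0,2.5,0,-1,1]}}

```text
time_s: 11.22
tool_pos: [0.5314, -0.2324, 0.1431]
ee_rot: [0.057, 0.519, -0.093, 0.847]
ft_force: [-2.8, 0.9, 4.9]
grip_width: 0.0076
```

```bash
python3 - <<'E'
from h import *
s=telemetry.get_state();print(s['grip_width'],insl(s['tool_pos']),s['ft_force']@RS)
E
```

```text
0.0075862680987016885 [ 1.46596508  1.37574777 81.30057694] [-0.41200452  0.24247005  5.71415773]
```

The leaves now push back with 5.7 N at h≈18.5, so I'll let go and back out.

>>> {"method": "step_arm", "body": {"series": [0,0,0,0,0,0,0.5,0,0,0,0,0,0,0.3,0,0,0,0,0,0,0.3,0,0,0,0,0,0,0.3,0,0,0,-15,0,0,0.3,0,0,0,-35,0,0,0.3,0,0,0,-60,0,0,0.3,0,0,0,-60,0,0,0.3]}}

```text
time_s: 11.88
tool_pos: [0.5052, -0.2271, 0.2001]
ee_rot: [0.057, 0.518, -0.094, 0.848]
ft_force: [0.2, -0.2, 1.1]
grip_width: 0.032
```

```bash
python3 - <<'E'
from h import *
s=telemetry.get_state();print(s['grip_width'],insl(s['tool_pos']),s['ft_force']@RS)
a,t=lidslot('r3')
k=(a.min(2)>60)&(abs(t[...,0])<12)&(t[...,2]>107)&(t[...,2]<150)&(abs(t[...,1])<95)
P=t[k];print(len(P),np.percentile(P,[1,50,97,99,100],axis=0))
for l,h in((-80,-55),(-50,-30),(-15,15),(30,50),(55,80)):
    q=P[(P[:,1]>l)&(P[:,1]<h)]
    if len(q): print(l,h,len(q),np.sort(q[:,2])[-5:].round(1),np.median(q[:,0]).round(1))
E
```

```text
0.0319913340751156 [  3.57956897   0.87712938 144.14316175] [ 0.7222739  -0.14182282  0.87556582]
199 [[ -2.81862927 -73.66162053 107.45815708]
 [  0.39325811   6.27294388 119.13436197]
 [  6.45613938  72.04590097 124.39393811]
 [  7.28449252  73.11609266 125.53822596]
 [  8.07008474  74.78697924 126.49913541]]
-80 -55 25 [123.3 123.5 123.5 123.7 124. ] 0.6
-50 -30 25 [121.  121.3 122.2 123.4 123.6] 0.3
-15 15 34 [122.6 123.8 124.3 124.4 126.2] -0.1
30 50 30 [122.3 122.4 122.4 122.5 122.8] 0.9
55 80 34 [123.1 123.9 124.9 125.4 125.5] 1.2
```

View pics/r3.png

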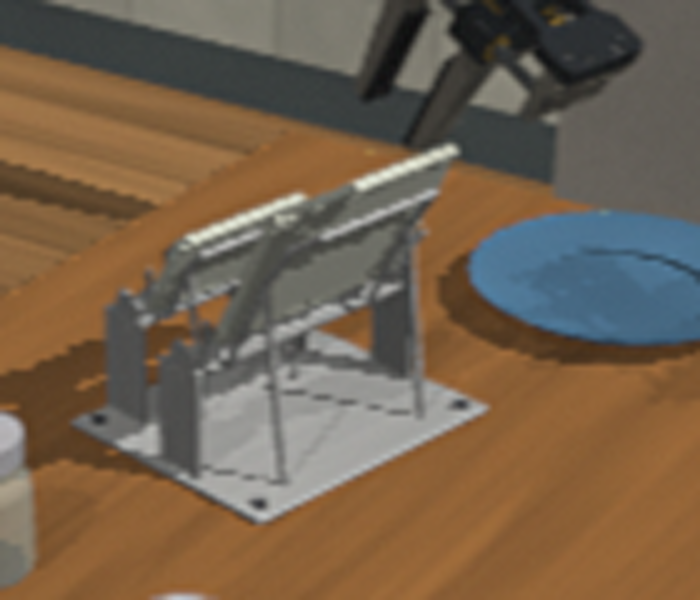

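The lid stays level in the mouths, its upper edge at slot z≈123.5 all along. Next: close the fingers and come down over the middle of the edge.

```bash
python3 - <<'E'
from h import *
go(SL+RS[:,2]*.104+RS[:,0]*.0035,tool(RS),'press start')
E
```

```text
press start turn [0.02 0.21 0.05] shift mm [38.8 -0.9  0.2] | tcp [ 0.5055 -0.2271  0.1987]
```

>>> {"method": "step_arm", "body": {"series": [0,0.2,0,0,-1,0,1,0,0.2,0,0,-1,0,1,0,0.2,0,0,-1,0,1,0,0.2,0,0,-1,0,1,0,0.2,0,0,-1,0,1,0,0.2,0,15,-1,0,1,0,0.2,0,30,-1,0,1,0,0.2,0,36,-1,0,1]}}

```text
time_s: 12.6
tool_pos: [0.5212, -0.2315, 0.1649]
ee_rot: [0.057, 0.52, -0.094, 0.847]
ft_force: [-0.5, -0.5, -0.4]
grip_width: 0.0008
```

>>> {"method": "step_arm", "body": {"series": [0,0,0,1,0,0,1,0,0,0,2,0,0,1,0,0,0,3,0,0,1,0,0,0,3,0,0,1]}}

```text
time_s: 12.93
tool_pos: [0.5226, -0.2318, 0.1625]
ee_rot: [0.057, 0.52, -0.094, 0.847]
ft_force: [0.2, -0.5, -0.0]
grip_width: 0.0006
```

```bash
python3 - <<'E'
from h import *
s=telemetry.get_state();print(s['grip_width'],insl(s['tool_pos']),s['ft_force']@RS)
go(SL+RS[:,2]*.100+RS[:,0]*.0035,tool(RS))
E
```

```text
0.0005611572448073374 [2.58259128e+00 6.38946379e-02 1.02553056e+02] [ 0.2710701  -0.46277053 -0.19116346]
 turn [ 0.01 -0.08  0.03] shift mm [ 2.6 -0.1  0.9] | tcp [ 0.5226 -0.2318  0.1625]
```

>>> {"method": "step_arm", "body": {"series": [0,0,0,1.5,0,1,1,0,0,0,3,0,1,1,0,0,0,4.5,0,1,1,0,0,0,6,0,1,1]}}

```text
time_s: 13.27
tool_pos: [0.5262, -0.2327, 0.1578]
ee_rot: [0.057, 0.52, -0.094, 0.847]
ft_force: [-0.3, 0.5, -0.2]
grip_width: 0.0007
```

>>> {"method": "step_arm", "body": {"series": [0,0,0,1,0,0,1,0,0,0,2,0,0,1,0,0,0,3,0,0,1]}}

```text
time_s: 13.52
tool_pos: [0.5281, -0.2333, 0.1559]
ee_rot: [0.057, 0.519, -0.094, 0.848]
ft_force: [-7.3, 1.8, 14.5]
grip_width: 0.0004
```

>>> {"method": "step_arm", "body": {"series": [0,0,0,1,0,0,1,0,0,0,2,0,0,1,0,0,0,3,0,0,1]}}

```text
time_s: 13.77
tool_pos: [0.53, -0.2339, 0.1539]
ee_rot: [0.057, 0.519, -0.094, 0.848]
ft_force: [-1.8, 0.6, 5.1]
grip_width: 0.0006
```

```bash
python3 - <<'E'
from h import *
s=telemetry.get_state();print(s['grip_width'],insl(s['tool_pos']),s['ft_force']@RS)
E
```

```text
0.000638880867841018 [ 5.46520021 -0.38701191 91.41213848] [0.64696703 0.24766999 5.3641521 ]
```

>>> {"method": "step_arm", "body": {"series": [0,0,0,1,0,-1,1,0,0,0,2,0,-1.5,1,0,0,0,3,0,-2,1]}}

```text
time_s: 14.02
tool_pos: [0.5299, -0.234, 0.1508]
ee_rot: [0.057, 0.518, -0.094, 0.848]
ft_force: [-2.5, 0.6, 6.0]
grip_width: 0.0005
```

>>> {"method": "step_arm", "body": {"series": [0,0,0,1,0,0,1,0,0,0,2,0,-0.5,1,0,0,0,3,0,-0.5,1]}}

```text
time_s: 14.27
tool_pos: [0.5309, -0.2342, 0.1479]
ee_rot: [0.057, 0.518, -0.094, 0.848]
ft_force: [-2.5, -0.1, 4.4]
grip_width: 0.0002
```

```bash
python3 - <<'E'
from h import *
s=telemetry.get_state();print(s['grip_width'],insl(s['tool_pos']),s['ft_force']@RS)
a,t=lidslot()
k=(a.min(2)>60)&(abs(t[...,0])<12)&(t[...,2]>85)&(t[...,2]<150)&(abs(t[...,1])<95)
P=t[k]
for l,h in((-80,-55),(-50,-30),(30,50),(55,80)):
    q=P[(P[:,1]>l)&(P[:,1]<h)]
    if len(q): print(l,h,len(q),np.sort(q[:,2])[-5:].round(1),np.median(q[:,0]).round(1))
E
```

```text
0.0001885247416985377 [ 3.59397336 -0.5254554  85.64119058] [-0.18725109 -0.64348558  5.01093335]
-80 -55 37 [112.  113.8 114.6 114.8 114.9] 0.1
-50 -30 34 [113.4 113.7 113.9 114.2 114.4] -0.5
30 50 40 [114.2 114.2 114.4 115.2 115.2] -0.8
55 80 59 [112.1 112.9 113.3 114.9 117.9] -0.3
```

Going down level: edge at 113.8 at both ends, about 5 N. Keep pressing.

>>> {"method": "step_arm", "body": {"series": [0,0,0,1,0,0,1,0,0,0,2,0,-0.5,1,0,0,0,3,0,-0.5,1]}}

```text
time_s: 14.57
tool_pos: [0.5319, -0.2345, 0.1448]
ee_rot: [0.057, 0.518, -0.094, 0.848]
ft_force: [0.2, -0.7, 2.6]
grip_width: 0.0007
```

>>> {"method": "step_arm", "body": {"series": [0,0,0,1,0,0,1,0,0,0,2,0,-0.5,1,0,0,0,2,0,-0.5,1]}}

```text
time_s: 14.82
tool_pos: [0.532, -0.2344, 0.1421]
ee_rot: [0.057, 0.519, -0.094, 0.848]
ft_force: [-0.2, -0.2, -0.7]
grip_width: 0.0003
```

```bash
cat > chk.py <<'E'
from h import *
s=telemetry.get_state();print(s['grip_width'],insl(s['tool_pos']),s['ft_force']@RS)
a,t=lidslot()
k=(a.min(2)>60)&(abs(t[...,0])<12)&(t[...,2]>85)&(t[...,2]<150)&(abs(t[...,1])<95)
P=t[k]
for l,h in((-80,-55),(-50,-30),(-15,15),(30,50),(55,80)):
    q=P[(P[:,1]>l)&(P[:,1]<h)]
    if len(q): print(l,h,len(q),np.sort(q[:,2])[-5:].round(1),np.median(q[:,0]).round(1))
E
python3 chk.py
```

```text
0.0003394671547353727 [ 1.95545505 -0.45499873 79.92413532] [-0.45042334 -0.2526178  -0.56925979]
-80 -55 24 [106.  106.4 106.7 107.7 108.8] -1.2
-50 -30 27 [106.6 106.9 108.  108.6 109.2] -1.1
-15 15 33 [114.  117.  121.5 130.1 133.5] -6.8
30 50 32 [105.8 106.1 106.6 106.9 107. ] -0.2
55 80 53 [106.7 107.1 107.2 107.7 108.5] -0.5
```

The force fell to zero, so the lid snapped ahead of the fingers. Press gently to confirm it sits on the floor.

>>> {"method": "step_arm", "body": {"series": [0,0,0,1,0,0.5,1,0,0,0,2,0,0.5,1,0,0,0,2,0,0.5,1]}}

```text
time_s: 15.12
tool_pos: [0.5341, -0.2349, 0.1422]
ee_rot: [0.057, 0.518, -0.094, 0.849]
ft_force: [-9.2, 3.6, 16.6]
grip_width: 0.0008
```

>>> {"method": "step_arm", "body": {"series": [0,0,0,0.5,0,0,1,0,0,0,1,0,0,1,0,0,0,1,0,0,1]}}

```text
time_s: 15.37
tool_pos: [0.5353, -0.2352, 0.1428]
ee_rot: [0.056, 0.517, -0.094, 0.849]
ft_force: [-8.2, 4.0, 16.7]
grip_width: 0.0006
```

```bash
python3 chk.py
```

```text
0.0005960329118547985 [ 5.25683767 -0.51675511 79.00829378] [-0.3620084   2.1108806  18.94817462]
-80 -55 31 [105.  105.8 106.6 106.8 111.5] 2.1
-50 -30 35 [106.5 107.  107.4 108.  108.7] 1.6
-15 15 39 [112.4 115.2 117.5 129.8 130. ] 0.4
30 50 37 [105.6 105.6 105.7 107.4 109.7] 1.5
55 80 49 [106.1 106.7 106.7 108.5 108.7] 2.0
```

A hard stop at 19 N with no further movement, above the 8–12 N the leaves need. Back off and look.

>>> {"method": "step_arm", "body": {"series": [0,0,0,-10,0,0,1,0,0,0,-40,0,0,1,0,0,0,-80,0,0,1,0,0,0,-120,0,0,1,0,0,0,-150,0,0,1,0,0,0,-150,0,0,1]}}

```text
time_s: 15.92
tool_pos: [0.4684, -0.2209, 0.2824]
ee_rot: [0.055, 0.513, -0.096, 0.851]
ft_force: [1.2, -0.9, 0.3]
grip_width: 0.0008
```

```bash
sed -i "s/lidslot()/lidslot('end')/" chk.py; python3 chk.py; python3 - <<'E'
from h import *
b,d,c=grab('top');X=cloud(d,c);t=(X-SL)@RS*1000
hsv=cv2.cvtColor(b,cv2.COLOR_RGB2HSV)
k=(hsv[...,1]<60)&(abs(t[...,0])<14)&(t[...,2]>5)&(t[...,2]<130)&(abs(t[...,1])<90)
P=t[k]
for l,h in((-80,-60),(-40,-20),(-10,10),(20,40),(60,80)):
    q=P[(P[:,1]>l)&(P[:,1]<h)]
    if len(q): print(l,h,len(q),np.sort(q[:,2])[-4:].round(1),np.median(q[:,0]).round(1))
print('y',np.percentile(P[P[:,2]>60][:,1],[1,99]))
o=cv2.resize(b[140:240,345:445],(600,600),interpolation=cv2.INTER_CUBIC)
save('end2',np.hstack([cv2.resize(cv2.imread('pics/end.png')[...,::-1],(450,450)),o[:450,:350]]) if 0 else np.hstack([cv2.resize(cv2.imread('pics/end.png')[...,::-1],(450,500)),cv2.resize(o,(350,500))]))
E
```

```text
0.00081892291595266 [  7.72610992  -1.1150408  234.39325671] [ 1.40160578 -0.58411994 -0.35453728]
-80 -55 29 [106.7 107.1 107.3 107.5 109.2] -0.9
-50 -30 30 [107.1 107.3 107.8 108.5 109.2] -1.9
-15 15 48 [106.1 106.5 106.8 109.7 110.2] -0.9
30 50 31 [107.1 107.6 107.7 107.9 108.7] -1.4
55 80 53 [105.6 106.8 106.9 107.1 107.1] -0.6
-80 -60 16 [105.8 106.7 107.2 108.4] 2.1
-40 -20 49 [107.5 107.8 109.4 110.1] 0.5
-10 10 46 [104.4 105.4 105.7 108.1] 0.9
20 40 68 [106.6 106.6 107.  107.1] 0.3
60 80 50 [105.  106.2 108.6 111.4] 1.1
y [-73.76286322  74.65308501]
```

View pics/end2.png

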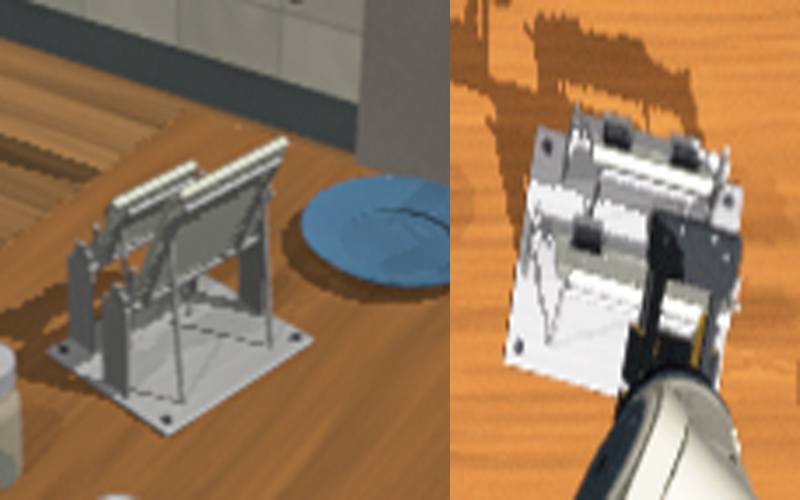

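Both views show the lid seated and level: edge at 106–107 everywhere, the same at both ends. One last comparison against the hoop bar, which should be 5 mm below the edge and so cancels the camera bias, plus a check of the bystanders.

```bash
python3 - <<'E'
from h import *
T=np.load('top0.npz')
ts=[]
for _ in range(5):
    a,d,c=grab('side');ts.append((cloud(d,c)-SL)@RS*1000)
t=np.concatenate([x[150:260,260:400].reshape(-1,3) for x in ts])
for l,h in((-58,-42),(-40,-20),(20,40),(42,58)):
    y=(t[:,1]>l)&(t[:,1]<h)
    e=t[y&(abs(t[:,0])<6)&(t[:,2]>95)&(t[:,2]<115)];b=t[y&(t[:,0]<-8)&(t[:,0]>-18)&(t[:,2]>85)&(t[:,2]<110)]
    print(l,h,'edge z p90',np.percentile(e[:,2],90).round(1),'bar n',len(b),'z p10/50/90',np.percentile(b[:,2],[10,50,90]).round(1) if len(b) else '', 'x',np.median(b[:,0]).round(1) if len(b) else '')
b,d,c=grab('top')
df=(np.abs(b.astype(int)-T['im']).max(2)>60)
for n,r in dict(tub=(200,248,138,196),jar=(163,190,312,334),spoon=(212,268,312,332),plate=(192,256,446,470)).items(): print(n,df[r[0]:r[1],r[2]:r[3]].mean().round(3))
E
```

```text
-58 -42 edge z p90 107.1 bar n 30 z p10/50/90 [ 95.7 102.2 104.8] x -9.2
-40 -20 edge z p90 107.5 bar n 27 z p10/50/90 [100.3 102.4 104.8] x -9.4
20 40 edge z p90 107.3 bar n 30 z p10/50/90 [ 99.2 102.7 105. ] x -9.2
42 58 edge z p90 106.8 bar n 26 z p10/50/90 [100.  102.8 105.2] x -9.4
tub 0.0
jar 0.0
spoon 0.049
plate 0.164
```

```bash
python3 -c "
from station import arm; print(arm.hand_in())"
```

```text
the job is handed in; nothing more can be done
None
```

The white lid is in the wide slot of the rack, and the job is handed in at about 16–17 s of the 54 s allowed. No verdict is reported, so success rests on my own checks below.

**What I did:** I pinched the lid at its upper edge, lifted it out of the drainer along its slope, and set it into the leaf mouths about 18 mm above the floor. I then let go and pressed the middle of the edge with closed fingers until the lid snapped down. It came to a hard stop at about 19 N; the highest reading was about 19 N, well under 80 N.

**Last checks:**
- **Seating:** the lid's upper edge stands 4–5 mm above the hoop bar at both ends, where a seated lid should show 5 mm.
- **Level and sideways:** the two ends agree to about 0.5 mm, and the lid is centred to about 0.5 mm sideways.
- **Clearance:** the gripper is about 150 mm clear.

**What disagreed:**
- **First grasp missed:** the fingertips sit about 25 mm behind the reported TCP. I measured that in the image, corrected for it, and the second grasp held.
- **Side camera offset:** it reads the rack about 2 mm high, so I judged the seating relative to the bar.
- **Spoon and plate:** the before-and-after pictures matched for the tub and jar but differed for the spoon (5%) and plate (16%). I put this down to the arm and its shadow and did not check it further. The arm was never moved down to either of them.

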